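# Fit the fresh filter cassette to the analyser's fan module

### The arm

A 7-joint arm with a two-finger parallel gripper is mounted at the origin on the work surface. World frame = base frame: x ahead of the robot, y to its left, z up, the work surface at z = 0. Lengths are in m, angles in rad, forces in N, time in s.
With the tool pointing down it reaches from about 0.425 to 0.975 m from the base axis. Payload 16.7 kg.
Tool frame: the origin (TCP) lies midway between the tips of the shut fingers; the grasp point (between the pads) lies 19 mm behind it; z points along the fingers, y is the line along which they close (so a half turn about z gives the same grasp; the last joint's range is limited). The gripper opens to 85 mm and grips with 20 to 120 N. Pads are 22 mm wide; open, the fingers measure 114 mm over their backs; the gripper's body (76 mm by 85 mm) begins 54 mm behind the grasp point. The pads swing forward as they close: fully open they stand 13 mm farther back than shut.
Start: joints at [-1.321, 0.426, 0.074, 1.606, -0.034, 1.111, -0.067], TCP at [0.263, 0.622, 0.231] pointing down, gripper open.
Joint ranges: [-2.85, 2.85], [-0.5, 2.14], [-1.23, 1.37], [0.21, 2.46], [-1.02, 4.16], [0.16, 2.05], [-2.73, 2.73]. Speed limits (rad/s): [1.89, 1.89, 2.39, 2.39, 3.01, 3.01, 3.01].

### API

Orientations are given as a unit quaternion [w, x, y, z].
In Python, from cell import r, optics, order gives the robot as it stands.
- The arm moves only by the tool arm_command, never from a script. Its argument "targets" is a list of rows, each a list of 3 entries, a list of its own where there are three numbers: the finger opening in mm, from 0 to 85.4, then the shift along the tool's x, y, z in mm, then the turn about the tool's z in degrees. In form: [[jaw, [x, y, z], roll], ...]. A call has 1 to 20 rows; each row is the pose to reach, as a shift and turn from the pose commanded when the call began, along the tool's axes at that moment; what a row does not reach only later rows make up. A row lasts 1/10 s, in which the tool goes at most 50 mm and 8.59 degrees, less where a joint would pass 70% of its speed; a pose out of reach is approached as far as the arm can. A call with a gripper value outside its range is refused whole. The fingers move at their own pace and stop on an object; "newtons" is the grip in N (left out, the last holds). Time passes only in rows, so rows that repeat a pose let the fingers close. It gives the time, the measured TCP pose, the force, the opening and the grip force at its end, in the units of the state.
- r.get_state(): the state, without advancing time (a new reading comes with each control period).
- optics.read_camera(name): name is "side" or "top" or "wrist"; returns a dict with "pixels" (420x560x3 uint8, blue, green, red), "fx", "fy", "cx", "cy" (pixels), "k1" (the pictures are not rectified: a ray, as slopes to the right and down, at radius r is drawn at 1 + k1 r^2 times it, then the intrinsics apply), "cam_to_world" (4x4, takes a point from camera to world coordinates); the wrist camera has in their place "hand_eye" (4x4, takes a point from camera to tool coordinates, whose origin is the TCP and whose axes are the flange's). Camera axes: x right, y down, z forward; pixel columns grow to the right and rows downward; lengths in m; the calibration is good to about 2 mm. A picture is of the moment at which its call begins: read the wrist's pose just before it. There is no depth.
- order.close_job(): hands the job in; it is judged then, once.
The state is a dict: "time": time; "joints": joint angles; "joint_vel": joint speeds; "tau": joint torques, N m; "position": TCP position; "tcp_rot": TCP orientation; "force": force on the tool from outside, world axes, zero at the start; "torque": the same for the moment, N m; "grip_width": opening from 0.0 (shut) to 1.0 (fully open); "finger_force": force on a finger pad.
Only numpy, scipy, OpenCV 4.12 (cv2) and the standard library are available. Lean on these libraries where they do the work, as an engineer would, in place of code of your own. Each camera call takes 0.05 s, during which the arm holds its last target. There are 200 camera calls.

### The job

Take the fresh filter cassette (blue frame, white filter) from the drying stand and fit it in the slot in front of the fan module's grille: lean its top about 20 degrees out from the grille, slide it down along that slant, clear of the two yellow claws, until its bottom edge is in the slot, then straighten it so that its shoulders tuck under the claws and it rests back against the grille, centred in the slot. Let go of it and leave the used grey cassette where it is in the stand.

Things in the scene. Friction and masses are not known exactly. Their poses are not given: they have to be found in the camera images.
- fresh_mid (a point): Fresh cassette: upright rigid panel, blue frame, white filter; 10 mm thick (x), 130 wide (y), 100 high (z), plus a blue pull tab 40 wide, 40 high, 10 thick on the middle of its top edge; about 120 g; both faces alike, either may face the grille. This point is half-way up (70 mm) the whole 140 mm; the tab's centre, to be gripped across the 10 mm, is 50 mm higher along z.
- fresh_foot (a point): Middle of the fresh cassette's bottom edge, 70 mm below fresh_mid, same axes. Seated in the fan module, it is on the slot's floor, 2 mm to the +x side of slot, and the cassette leans back 6 degrees (top to +x). Two fixed yellow claws, 16 mm wide, 45 mm either side of its middle, then reach over its shoulders (top of the 100 mm panel): undersides 9 mm, tops 17 mm above them.
- slot (a point): Middle of the slot's floor, 25 mm above the table, in front of the fan module (fixed black box, blue band, 190 wide, 82 high). x: level, into the grille; y: along the slot, 180 long, ends open; z up. Floor 14 wide (x -7 to 7); flared lip: mouth 30 wide (x -21 to 9), 18 above the floor. Grille 75 high, leaning back 6 degrees. Claws reach 22 out from it: come in with the top leaning to -x.
- used_mid (a point): Used cassette: same shape and size, grey frame, brown filter; point half-way up, axes as fresh_mid. Both cassettes stand upright, parallel and face to face 76 mm apart, in the two slots (25 mm deep, 13 mm wide, floor 10 mm above the table) of a fixed white stand; either may be in either slot.
Mind the look-alikes: they are no part of the job. There is more than one size of the part that bears fresh_mid; the job needs the middle-sized.

How it is judged:
By the outcome, as a careful person would: the job done as asked, in the order asked, and still so for the second after the job is handed in, with the robot touching nothing.
It also fails if it takes over 42 s, if anything falls off the work surface, if the arm or the gripper's body presses on something with over 40 N, if the wrist force passes 120 N, or if a joint passes its speed limit or range.

## Working session

There is one attempt and no reset: what is moved stays moved. The work goes in short steps, Python scripts to look and compute and a tool call to move; the robot and the scene stay as the last step left them, time stands still between calls to the robot, and variables do not carry over. Pictures are saved under pics/ and viewed, at most 10 in all, crops included, and the job is handed in when it is done.

Besides the shell and the picture viewer there is one more tool, called in YAML: its name, and indented under it one key for each argument. arm_command: Moves the arm, as the interface text tells. Its arguments: {"type":"object","properties":{"targets":{"type":"array","items":{"type":"array"}},"newtons":{"type":"number"}},"required":["targets"]}

```bash
ls; mkdir -p pics
python3 - <<'E'
from cell import r, optics, order
import cv2,numpy as np,pickle
s=r.get_state();print({k:np.round(v,3).tolist() for k,v in s.items()})
d={}
for n in("side","top","wrist"):
    c=optics.read_camera(n);d[n]=c;cv2.imwrite(f"pics/{n}0.png",c["pixels"])
    print(n,c["fx"],c["cx"],c["cy"],c["k1"],np.round(c.get("cam_to_world",c.get("hand_eye")),3).tolist())
pickle.dump(d,open("d0.pkl","wb"))
E
```

```text
pics
{'time': 0.0, 'joints': [-1.32, 0.427, 0.074, 1.607, -0.034, 1.111, -0.067], 'joint_vel': [0.0, -0.001, 0.001, -0.0, -0.001, -0.001, -0.001], 'tau': [-0.001, -94.985, 3.76, -46.35, 0.019, 0.01, 0.0], 'position': [0.263, 0.621, 0.231], 'tcp_rot': [-0.0, 0.199, 0.98, -0.001], 'force': [-0.887, 0.343, -1.201], 'torque': [-0.003, -0.028, 0.039], 'finger_force': 0.0, 'grip_width': 1.004}
side 435.85041480487433 278.4151295526623 214.7272975941283 0.008074256119912202 [[-0.976, -0.135, 0.169, 0.393], [-0.216, 0.64, -0.737, 0.532], [-0.008, -0.756, -0.654, 0.492], [0.0, 0.0, 0.0, 1.0]]
top 412.86685998515003 277.6056992346697 209.2554770808579 -0.01865544325087478 [[0.001, -0.991, 0.132, 0.401], [-1.0, 0.001, 0.014, 0.016], [-0.014, -0.132, -0.991, 0.71], [0.0, 0.0, 0.0, 1.0]]
wrist 336.15272273393606 276.1133774657629 210.46232572580067 -0.0778802049315136 [[0.0, -0.952, -0.306, 0.079], [1.0, 0.001, -0.001, 0.001], [0.001, -0.306, 0.952, -0.142], [0.0, 0.0, 0.0, 1.0]]
```

Run:
```python
import cv2,numpy as np
cv2.imwrite("pics/both0.png",cv2.resize(np.vstack([cv2.imread("pics/side0.png"),cv2.imread("pics/top0.png")]),None,fx=.7,fy=.7))
```

```text
(no output)
```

View pics/side0.png

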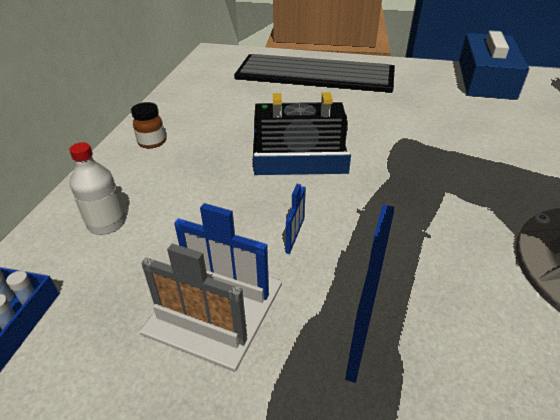

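View pics/top0.png

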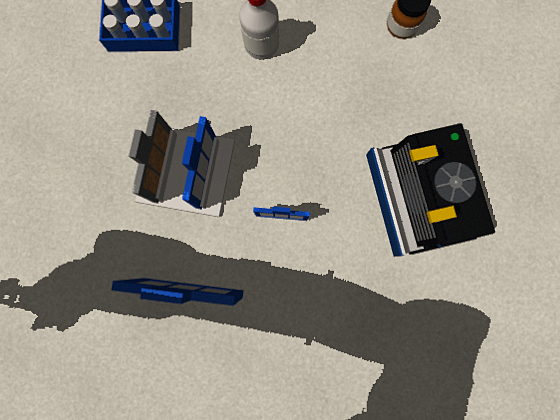

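Side view: the fresh blue cassette is in the rear stand slot (tab ≈ 217,222), the used grey one in front (186,265). The look-alikes are a small one (295,218) and a large one (370,290). The fan module is at (300,130). In the top view, the fresh tab is ≈ (190,152) and the claws ≈ (425,153) and (441,214).

The tool can't be tilted, so I'll grip the tab across its 40 mm width and let it pivot about the finger line. Next I'll zoom in to measure.

```bash
cat > h.py <<'E'
import cv2,numpy as np
def ray(c,uv,T=None):
    "world origin and directions for pixels (rectified by k1)"
    K=np.array([[c["fx"],0,c["cx"]],[0,c["fy"],c["cy"]],[0,0,1]])
    p=cv2.undistortPoints(np.array(uv,float).reshape(-1,1,2),K,np.array([c["k1"],0,0,0])).reshape(-1,2)
    T=c["cam_to_world"] if T is None else T
    T=np.asarray(T);return T[:3,3],np.c_[p,np.ones(len(p))]@T[:3,:3].T
def plane(c,uv,z,T=None):
    o,d=ray(c,uv,T);return o+d*((z-o[2])/d[:,2])[:,None]
def cross(c1,u1,c2,u2):
    (o1,d1),(o2,d2)=ray(c1,[u1]),ray(c2,[u2]);d1,d2=d1[0],d2[0]
    s=np.linalg.lstsq(np.c_[d1,-d2],o2-o1,rcond=None)[0]
    a,b=o1+s[0]*d1,o2+s[1]*d2;return (a+b)/2,np.linalg.norm(a-b)
def masks(im):
    h=cv2.cvtColor(im,cv2.COLOR_BGR2HSV)
    return {"blue":cv2.inRange(h,(105,150,50),(128,255,255)),"yellow":cv2.inRange(h,(18,140,100),(32,255,255))}
E
python3 - <<'E'
import pickle
from h import *
d=pickle.load(open("d0.pkl","rb"))
t,s=d["top"]["pixels"],d["side"]["pixels"]
z=lambda im,x,y,w,h:cv2.resize(im[y:y+h,x:x+w],(400,300),interpolation=cv2.INTER_CUBIC)
cv2.imwrite("pics/z.png",np.vstack([np.hstack([z(t,120,105,140,105+5),z(t,360,115,140,145)]),np.hstack([z(s,140,195,147,170),z(s,245,85,112,95)])]))
for n in("top","side"):
  for k,m in masks(d[n]["pixels"]).items():
    N,_,st,ce=cv2.connectedComponentsWithStats(m)
    print(n,k,[(st[i].tolist(),ce[i].round(1).tolist()) for i in range(1,N) if st[i,4]>40])
E
```

```text
top blue [([100, 0, 78, 51, 1406], [141.1, 35.9]), ([120, 0, 14, 15, 97], [126.2, 6.9]), ([142, 0, 14, 16, 109], [148.6, 6.8]), ([182, 116, 24, 92, 700], [191.5, 158.8]), ([367, 148, 35, 108, 908], [383.4, 202.6]), ([253, 207, 57, 13, 366], [281.5, 212.2]), ([150, 279, 55, 9, 93], [177.6, 282.9]), ([112, 281, 72, 23, 728], [147.8, 291.7]), ([206, 286, 27, 5, 43], [219.3, 288.2]), ([191, 291, 44, 14, 401], [212.1, 297.5])]
top yellow [([409, 145, 29, 17, 311], [423.2, 152.7]), ([427, 206, 30, 17, 328], [441.3, 214.0])]
side blue [([412, 0, 148, 99, 9806], [491.5, 38.6]), ([253, 155, 97, 20, 1641], [301.0, 164.5]), ([286, 184, 19, 70, 516], [293.7, 214.3]), ([175, 204, 93, 96, 2374], [224.6, 238.3]), ([372, 204, 17, 52, 272], [380.2, 228.1]), ([370, 251, 9, 17, 45], [374.2, 258.7]), ([0, 268, 16, 7, 47], [7.1, 270.5]), ([0, 272, 58, 97, 1940], [26.3, 316.6]), ([360, 292, 14, 16, 48], [366.2, 299.3]), ([10, 296, 10, 12, 66], [14.0, 301.9]), ([349, 325, 17, 38, 161], [356.5, 344.2]), ([346, 363, 13, 14, 59], [352.2, 369.4])]
side yellow [([273, 93, 9, 12, 103], [276.8, 98.7]), ([322, 93, 11, 11, 97], [327.0, 98.0])]
```

View pics/z.png

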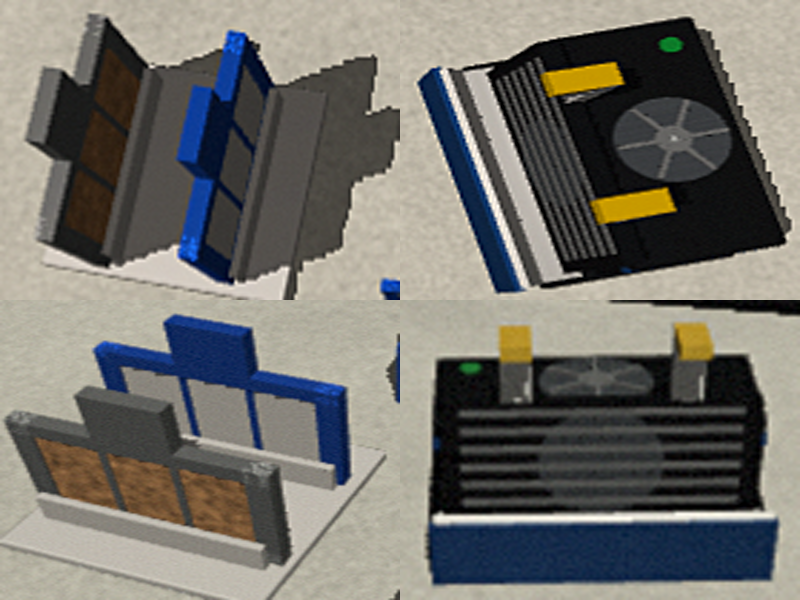

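The zoom confirms the fresh cassette is on the −y side of the stand, with the grey one beside it. The module's white lip and blue band face the stand, and both claws are clear. I'll get rough positions now, then refine with the wrist camera.

Run:
```python
import pickle
from h import *
d=pickle.load(open("d0.pkl","rb"));t,s=d["top"],d["side"]
zt=lambda x,y:(120+x/2.857,105+y/2.727)
zm=lambda x,y:(360+(x-400)/2.857,115+y/2.069)
zs=lambda x,y:(140+x/2.721,195+(y-300)/1.765)
zn=lambda x,y:(245+(x-400)/3.571,85+(y-300)/3.158)
np.set_printoptions(precision=4,suppress=True)
print("shoulder ends z.11",plane(t,[zt(237,33),zt(190,258)],.11))
print("tab top ends z.15",plane(t,[zt(203,89),zt(187,165)],.15))
print("grey shoulder",plane(t,[zt(97,17),zt(47,240)],.11))
ce=plane(t,[(423.2,152.7),(441.3,214.0)],.142);print("claws",ce,np.linalg.norm(ce[0]-ce[1]))
print(cross(t,(423.2,152.7),s,(327,96)),cross(t,(441.3,214),s,(276.8,96)))
# module top/lip corners
print("lip front edge z.043", plane(t,[zm(440,68),zm(522,290)],.043))
print("claw tips z.142", plane(t,[zm(543,72),zm(549,96),zm(592,200),zm(600,222)],.142))
```

```text
shoulder ends z.11 [[0.6217 0.1379 0.11  ]
 [0.4951 0.159  0.11  ]]
tab top ends z.15 [[0.577  0.1458 0.15  ]
 [0.5369 0.1524 0.15  ]]
grey shoulder [[0.6315 0.2132 0.11  ]
 [0.5051 0.234  0.11  ]]
claws [[ 0.5566 -0.1811  0.142 ]
 [ 0.4695 -0.2021  0.142 ]] 0.08955219106429718
(array([ 0.5057, -0.1664,  0.1689]), np.float64(0.08406388305167481)) (array([ 0.5143, -0.1957,  0.1366]), np.float64(0.08969082246421843))
lip front edge z.043 [[ 0.5921 -0.1343  0.043 ]
 [ 0.4152 -0.175   0.043 ]]
claw tips z.142 [[ 0.5608 -0.1628  0.142 ]
 [ 0.544  -0.165   0.142 ]
 [ 0.4728 -0.1828  0.142 ]
 [ 0.458  -0.186   0.142 ]]
```

Size checks pass: shoulders 128 mm, tab 40.6 mm, claw spacing 89.6 mm. The fresh tab is ≈ (0.557, 0.149) with y axis at −9.4°. The slot is ≈ (0.509, −0.176) with y axis at about 13.3°. I'll move above the tab to refine.

arm_command:
  targets:
    - [70,[-455,-320,-39],76.4]
    - [70,[-455,-320,-39],76.4]
    - [70,[-455,-320,-39],76.4]
    - [70,[-455,-320,-39],76.4]
    - [70,[-455,-320,-39],76.4]
    - [70,[-455,-320,-39],76.4]
    - [70,[-455,-320,-39],76.4]
    - [70,[-455,-320,-39],76.4]
    - [70,[-455,-320,-39],76.4]
    - [70,[-455,-320,-39],76.4]
    - [70,[-455,-320,-39],76.4]
    - [70,[-455,-320,-39],76.4]
    - [70,[-455,-320,-39],76.4]
    - [70,[-455,-320,-39],76.4]
    - [70,[-455,-320,-39],76.4]
    - [70,[-455,-320,-39],76.4]
    - [70,[-455,-320,-39],76.4]
    - [70,[-455,-320,-39],76.4]
  newtons: 25

```text
time: 1.95
position: [0.5571, 0.1503, 0.2703]
tcp_rot: [-0.0, 0.762, 0.648, 0.0]
force: [0.5, -0.3, 0.5]
grip_width: 0.818
finger_force: 0.0
```

```bash
cat >> h.py <<'E'
from scipy.spatial.transform import Rotation as R
def tcp(s):
    w,x,y,z=s["tcp_rot"];T=np.eye(4);T[:3,:3]=R.from_quat([x,y,z,w]).as_matrix();T[:3,3]=s["position"];return T
E
python3 - <<'E'
from cell import r,optics
import pickle
from h import *
np.set_printoptions(precision=4,suppress=True)
s=r.get_state();c=optics.read_camera("wrist");T=tcp(s)@c["hand_eye"]
pickle.dump((c,T),open("w1.pkl","wb"));print(tcp(s),s["joints"])
im=c["pixels"];cv2.imwrite("pics/w1.png",im)
m=masks(im)["blue"];N,l,st,ce=cv2.connectedComponentsWithStats(m)
for i in range(1,N):
    if st[i,4]>200: print(st[i],ce[i])
E
```

```text
[[ 0.161   0.987  -0.      0.5571]
 [ 0.987  -0.161   0.0001  0.1503]
 [ 0.0001 -0.     -1.      0.2703]
 [ 0.      0.      0.      1.    ]] [-0.8253  0.2526  0.5446  1.8098 -0.1445  1.1187 -0.3932]
[475   0  79  89 964] [497.9398  61.9927]
[492  34  20  17 228] [501.8289  41.2982]
[   5  115   56  148 2049] [ 33.1552 189.3109]
[ 209  169  139   41 2621] [278.2934 190.9473]
[226 242  13  86 474] [230.8987 288.1582]
[ 62 244  26  49 540] [ 75.1444 270.4833]
[254 349  80  31 971] [299.1555 366.8115]
```

View pics/w1.png

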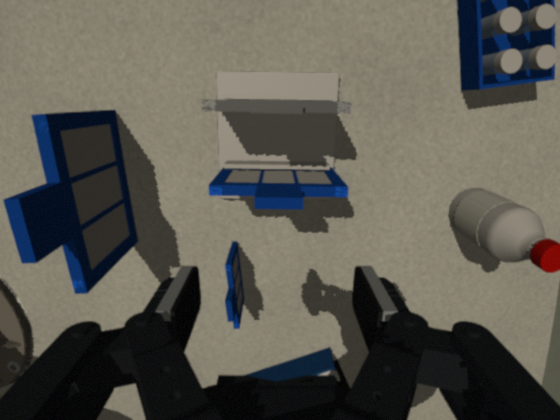

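The wrist view shows the fresh cassette with its tab at (280,198) and shoulders (210–347, ~190). The grey one is at (275,105). I'll fit the lower edges of the blob, which are the −y top edges.

Run:
```python
import pickle
from h import *
np.set_printoptions(precision=4,suppress=True)
c,T=pickle.load(open("w1.pkl","rb"))
m=masks(c["pixels"])["blue"]
N,l,st,ce=cv2.connectedComponentsWithStats(m);m=l==l[200,280]
cols=np.arange(209,349);bot=np.array([np.where(m[:,x])[0].max()+1 if m[:,x].any() else 0 for x in cols])
print(list(zip(cols.tolist(),bot.tolist()))[::4])
def line(sel,z):
    P=plane(c,np.c_[cols[sel]+0.5-0.5,bot[sel]-.5],z,T)[:,:2]
    d=cv2.fitLine(P.astype(np.float32),cv2.DIST_HUBER,0,.01,.01).ravel();return np.degrees(np.arctan(d[1]/d[0])),P[0],P[-1],np.linalg.norm(P[0]-P[-1]),P.mean(0)
tab=(bot>202)
print(cols[tab][[0,-1]],line(tab,.15));sh=(bot>150)&~tab&(cols>212)&(cols<345);print(line(sh,.11))
print(plane(c,[(cols[0],190),(cols[-1],190)],.11,T))
```

```text
[(209, 189), (213, 195), (217, 195), (221, 195), (225, 195), (229, 195), (233, 195), (237, 195), (241, 196), (245, 196), (249, 196), (253, 196), (257, 209), (261, 209), (265, 209), (269, 209), (273, 209), (277, 209), (281, 209), (285, 209), (289, 209), (293, 209), (297, 209), (301, 209), (305, 196), (309, 197), (313, 197), (317, 197), (321, 197), (325, 197), (329, 197), (333, 197), (337, 197), (341, 197), (345, 197)]
[255 302] (np.float32(-9.241466), array([0.5392, 0.1494]), array([0.5771, 0.1433]), np.float64(0.03841590018686202), array([0.5582, 0.1463]))
(np.float32(-10.303481), array([0.4984, 0.1572]), array([0.6187, 0.1356]), np.float64(0.12226083311106245), array([0.5585, 0.1463]))
[[0.4956 0.162  0.11  ]
 [0.623  0.1413 0.11  ]]
```

Tab centre is (0.559, 0.151), angle about −9.8°. Descending so the fingertips stay in the top 20 mm of the tab, then closing gently.

arm_command:
  targets:
    - [70,[1,1.8,40],0.5]
    - [70,[1,1.8,80],0.5]
    - [70,[1,1.8,115],0.5]
    - [70,[1,1.8,135],0.5]
    - [70,[1,1.8,143],0.5]
    - [70,[1,1.8,143],0.5]
    - [36,[1,1.8,143],0.5]
    - [30,[1,1.8,143],0.5]
    - [30,[1,1.8,143],0.5]
    - [30,[1,1.8,143],0.5]
    - [30,[1,1.8,143],0.5]
    - [30,[1,1.8,143],0.5]
    - [30,[1,1.8,143],0.5]
    - [30,[1,1.8,143],0.5]
  newtons: 25

```text
time: 3.4
position: [0.5597, 0.1509, 0.1286]
tcp_rot: [0.0, 0.765, 0.644, 0.001]
force: [-3.0, 0.2, 6.6]
grip_width: 0.462
finger_force: 26.4
```

Grip is good (39.5 mm opening, 26 N). I'll lift 11 mm so the foot stays in the stand slot, then move the tool sideways so the slot wall makes the cassette lean.

arm_command:
  targets:
    - [30,[0,0,-4],0]
    - [30,[0,0,-8],0]
    - [30,[0,0,-11],0]
    - [30,[0,0,-11],0]
    - [30,[5,0,-11],0]
    - [30,[10,0,-11],0]
    - [30,[15,0,-11],0]
    - [30,[20,0,-11],0]
    - [30,[25,0,-11],0]
    - [30,[30,0,-11],0]
    - [30,[35,0,-11],0]
    - [30,[40,0,-11],0]
    - [30,[44,0,-11],0]
    - [30,[44,0,-11],0]

```text
time: 4.8
position: [0.5668, 0.1947, 0.1383]
tcp_rot: [-0.0, 0.765, 0.644, 0.0]
force: [-0.2, -1.6, 0.8]
grip_width: 0.462
finger_force: 25.8
```

Run:
```python
from cell import r,optics
import pickle
from h import *
s=r.get_state();c=optics.read_camera("side");w=optics.read_camera("wrist");pickle.dump((c,w,tcp(s)),open("s2.pkl","wb"))
z=lambda im,x,y,w,h:cv2.resize(im[y:y+h,x:x+w],(400,400*h//w),interpolation=cv2.INTER_CUBIC)
cv2.imwrite("pics/s2.png",np.hstack([z(c["pixels"],110,170,200,200),z(w["pixels"],150,60,260,260)]))
```

```text
(no output)
```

View pics/s2.png

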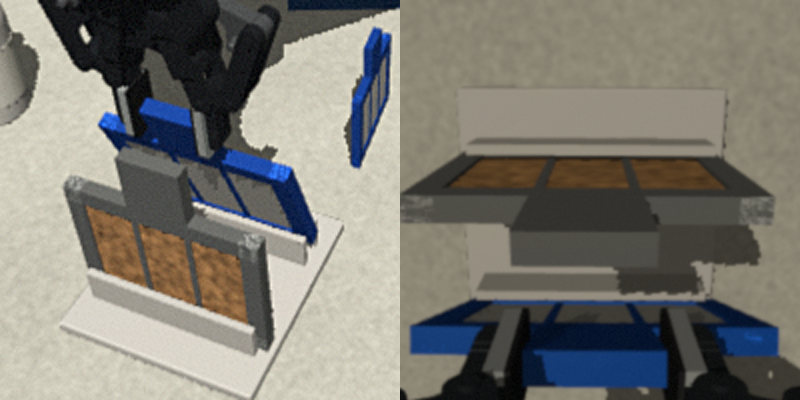

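The left crop shows the cassette leaning about 20° toward the grey one without touching it. The right (wrist) crop shows the tab held between the fingers. Lifting it straight out and carrying it, turned, to the slanted approach point.

arm_command:
  targets:
    - [30,[0,0,-25],0]
    - [30,[0,0,-60],0]
    - [30,[0,0,-95],0]
    - [30,[0,0,-125],0]
    - [30,[-20,0,-130],-2]
    - [30,[-45,-4,-130],-4]
    - [30,[-75,-7,-130],-6]
    - [30,[-105,-10,-130],-9]
    - [30,[-135,-13,-130],-12]
    - [30,[-165,-16,-130],-15]
    - [30,[-195,-19,-130],-18]
    - [30,[-225,-22,-130],-20]
    - [30,[-255,-25,-130],-22]
    - [30,[-280,-27,-130],-23]
    - [30,[-296,-27,-130],-23]
    - [30,[-296,-27,-130],-23]
    - [30,[-296,-27,-130],-23]

```text
time: 6.6
position: [0.4898, -0.093, 0.2685]
tcp_rot: [0.0, 0.621, 0.783, 0.0]
force: [-0.1, 0.6, -1.9]
grip_width: 0.463
finger_force: 25.9
```

Run:
```python
from cell import r,optics
import pickle
from h import *
np.set_printoptions(precision=4,suppress=True)
s=r.get_state();w=optics.read_camera("wrist");t=optics.read_camera("top");c=optics.read_camera("side");pickle.dump((w,t,c,tcp(s)),open("s3.pkl","wb"))
print(tcp(s),s["joints"])
f=lambda im,x0,y0,W,H,w,h:cv2.resize(im[y0:y0+H,x0:x0+W],(w,h),interpolation=cv2.INTER_CUBIC)
cv2.imwrite("pics/s3.png",np.vstack([cv2.resize(w["pixels"],(800,600))[0:600:1][:360] if 0 else f(w["pixels"],80,60,400,180,800,360),np.hstack([f(t["pixels"],280,110,220,150,400,240),f(c["pixels"],220,70,200,120,400,240)])]))
```

```text
[[-0.2275  0.9738  0.0006  0.4898]
 [ 0.9738  0.2275  0.0005 -0.093 ]
 [ 0.0004  0.0007 -1.      0.2685]
 [ 0.      0.      0.      1.    ]] [-0.5429  0.0985  0.6548  1.978  -0.0684  1.0858  0.371 ]
```

View pics/s3.png

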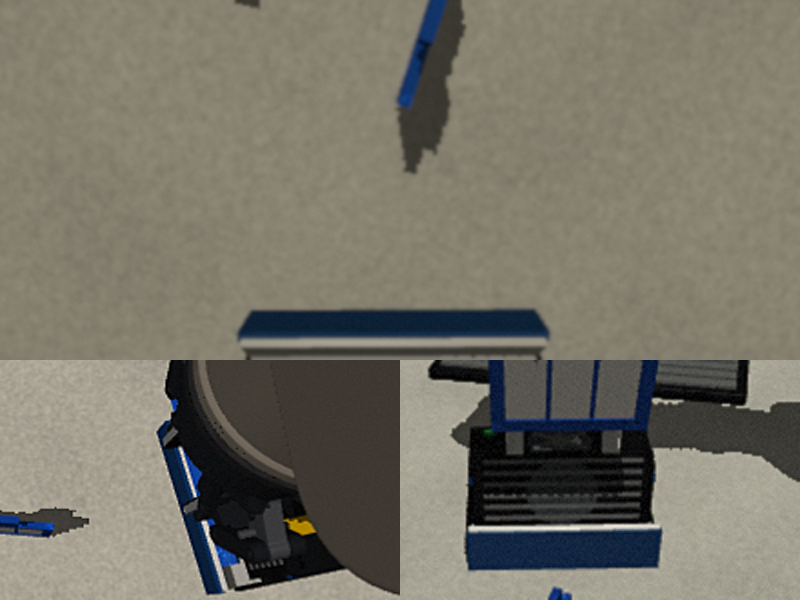

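Wrist: the module's lip is at zoomed row ~340, columns 240–547. The bottom-right crop shows the leaning cassette hanging in front of the module. Next I'll compute the lateral offset and angle from the band ends and the cassette ends.

Run:
```python
import pickle
from h import *
np.set_printoptions(precision=4,suppress=True)
w,t,c,T=pickle.load(open("s3.pkl","rb"));Tw=T@w["hand_eye"]
im=w["pixels"];m=masks(im)["blue"];N,l,st,ce=cv2.connectedComponentsWithStats(m)
for i in range(1,N):
    if st[i,4]>100: print("w",st[i])
g=cv2.cvtColor(im,cv2.COLOR_BGR2HSV)
wh=cv2.inRange(g,(0,0,150),(180,70,255));wh[:215]=0
N,l,st,ce=cv2.connectedComponentsWithStats(wh)
for i in range(1,N):
    if st[i,4]>60: print("white",st[i],ce[i])
i=1+np.argmax(st[1:,4]);ys,xs=np.where(l==i)
top=[(x,ys[xs==x].min()) for x in range(xs.min()+3,xs.max()-2)]
P=plane(w,top,.043,Tw);d=P[-1]-P[0];print("lip",P[0],P[-1],np.linalg.norm(d),np.degrees(np.arctan2(d[1],d[0])),"tool y ang",np.degrees(np.arctan2(T[1,1],T[0,1])))
mid=(P[0]+P[-1])/2;print("mid",mid,"in tool mm",1e3*(T[:3,:3].T@(mid-T[:3,3])))
m=masks(c["pixels"])["blue"];N,l,st,ce=cv2.connectedComponentsWithStats(m)
for i in range(1,N):
    if st[i,4]>200: print("side",st[i],ce[i])
cv2.imwrite("pics/w3.png",cv2.resize(im[210:420,130:430],(800,560),interpolation=cv2.INTER_CUBIC))
```

```text
w [279  21  35  93 609]
w [ 200  216  154   12 1497]
w [209 252 135   6 507]
w [157 269  49  20 811]
w [349 270  47  20 801]
w [ 229  286   95   27 2396]
white [201 230 151   3 383] [273.4726 230.906 ]
lip [ 0.422  -0.1751  0.043 ] [ 0.5864 -0.1354  0.043 ] 0.16910004867360956 13.594308167180472 tool y ang 13.152760078150601
mid [ 0.5042 -0.1553  0.043 ] in tool mm [-63.9865  -0.2772 225.4706]
side [ 413    0  147   99 9640] [491.7987  38.7339]
side [291  28  32  35 864] [307.0868  44.6412]
side [ 264   51   87   55 1512] [306.4484  79.0985]
side [ 253  155   97   20 1642] [300.9732 164.4683]
side [286 184  19  70 512] [293.6719 214.377 ]
side [ 346  205   48  177 2279] [368.6253 292.0614]
side [   0  272   58   98 1328] [ 26.6378 314.2794]
```

View pics/w3.png

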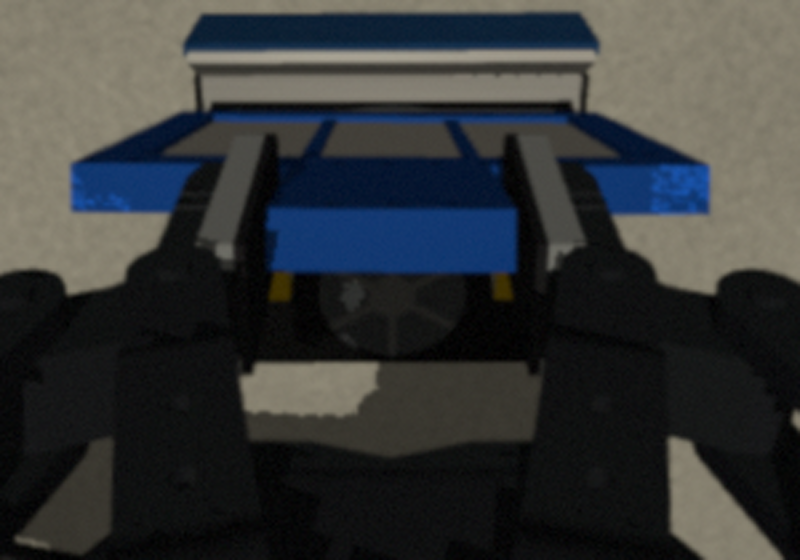

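Wrist view: the band (185–598), slot (200–588), claws (270–513), shoulders (72–710) and tab (268–518) all centre on columns ≈ 391–394, so the cassette is centred within about 0.5 mm. Next I'll compute the tilt and foot position from the edge widths.

Run:
```python
import pickle
from h import *
np.set_printoptions(precision=1,suppress=True)
w,t,c,T=pickle.load(open("s3.pkl","rb"));H=np.asarray(w["hand_eye"])
z=lambda x,y:(130+x*300/800,210+y*210/560)
def seg(a,b,L):
    o,d=ray(w,[a,b],H);k=L/np.linalg.norm(d[0]-d[1]);P=o+d*k;return 1e3*P.mean(0)
foot=seg((208.7,252),(344.3,252),.13);sh=seg(z(72,163),z(710,165),.13);tab=seg(z(268,207),z(518,207),.04);tabf=seg(z(268,271),z(518,271),.04)
print("foot",foot,"shoulder",sh,"tab lean edge",tab,"far",tabf)
v=foot-sh;print("len",np.linalg.norm(v),"lean deg",np.degrees(np.arctan2(-v[0],v[2])))
# foot rays on lean line: solve lean from angle only, pivot at (5 lean face)
for th in (16,18,20,22,24):
    u=np.array([np.sin(np.radians(th)),0,-np.cos(np.radians(th))]);n=np.array([np.cos(np.radians(th)),0,np.sin(np.radians(th))])
    p0=np.array([0,0,-12.]);res=[]
    for dist in(-130.5,-30.5,9.5):
        P=np.r_[(p0+u*dist+n*5)/1e3,1];q=np.linalg.inv(H)@P;x,y=q[:2]/q[2];k=1+w["k1"]*(x*x+y*y);res.append(y*k*w["fy"]+w["cy"])
    print(th,np.array(res),"seen",252.,z(0,164)[1],z(0,207)[1])
```

```text
foot [-57.3   0.3 151.6] shoulder [-7.9  0.3 19.9] tab lean edge [  3.9   0.6 -15.9] far [ -5.7   0.6 -19.5]
len 140.68820108575002 lean deg 20.574827792751993
16 [242.2 266.1 285.2] seen 252.0 271.5 287.625
18 [247.6 268.  284.3] seen 252.0 271.5 287.625
20 [253.1 269.9 283.4] seen 252.0 271.5 287.625
22 [258.6 271.9 282.6] seen 252.0 271.5 287.625
24 [264.1 273.9 281.7] seen 252.0 271.5 287.625
```

The lean is 19–20°, and the foot centre is at about tool (−44, 0, 111) mm. The slot centre is at tool x ≈ −88. Sliding 43 mm over 130 mm down is parallel to the slant. I'll stop about 10 mm short of the floor first.

arm_command:
  targets:
    - [30,[-3,0,10],-0.4]
    - [30,[-8,0,25],-0.4]
    - [30,[-13,0,40],-0.4]
    - [30,[-18,0,55],-0.4]
    - [30,[-23,0,70],-0.4]
    - [30,[-28,0,85],-0.4]
    - [30,[-33,0,98],-0.4]
    - [30,[-36,0,108],-0.4]
    - [30,[-38,0,114],-0.4]
    - [30,[-40,0,120],-0.4]
    - [30,[-40,0,120],-0.4]
    - [30,[-40,0,120],-0.4]

```text
time: 7.95
position: [0.4989, -0.1321, 0.1485]
tcp_rot: [0.0, 0.618, 0.786, 0.0]
force: [-0.3, 0.1, -1.3]
grip_width: 0.463
finger_force: 25.9
```

Run:
```python
from cell import r,optics
import pickle
from h import *
s=r.get_state();w=optics.read_camera("wrist");c=optics.read_camera("side");pickle.dump((w,c,tcp(s)),open("s4.pkl","wb"))
f=lambda im,x0,y0,W,H,w,h:cv2.resize(im[y0:y0+H,x0:x0+W],(w,h),interpolation=cv2.INTER_CUBIC)
cv2.imwrite("pics/s4.png",np.hstack([f(w["pixels"],130,190,300,170,460,261),f(c["pixels"],235,60,130,120,283,261)]))
```

```text
(no output)
```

View pics/s4.png

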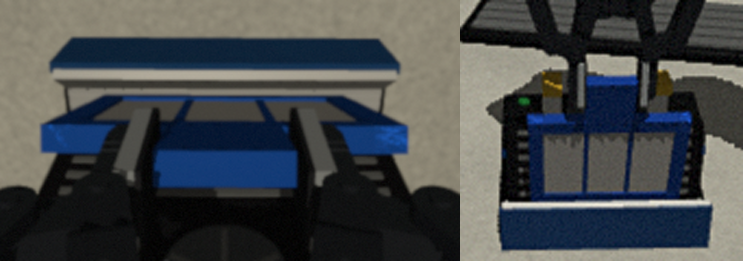

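The foot is inside the slot mouth behind the rim, it is centred (band 50–400, shoulders 42–408), and there is no contact force. Going down the last ~10 mm slowly.

arm_command:
  targets:
    - [30,[-1,0,3],0]
    - [30,[-2,0,6],0]
    - [30,[-3,0,8],0]
    - [30,[-3,0,9],0]
    - [30,[-3,0,10],0]
    - [30,[-3,0,11],0]
    - [30,[-3,0,11],0]

```text
time: 8.75
position: [0.4996, -0.1347, 0.1381]
tcp_rot: [-0.0, 0.618, 0.786, 0.0]
force: [-7.1, 3.9, 21.3]
grip_width: 0.463
finger_force: 28.2
```

The foot is on the slot floor, since z matches the prediction. Now straightening along the arc about the foot, first to about upright.

arm_command:
  targets:
    - [30,[0,0,-0.8],0]
    - [30,[-5,0,-2.2],0]
    - [30,[-10,0,-3.4],0]
    - [30,[-15,0,-4.3],0]
    - [30,[-21,0,-5.2],0]
    - [30,[-27,0,-5.9],0]
    - [30,[-32,0,-6.2],0]
    - [30,[-38,0,-6.4],0]
    - [30,[-42,0,-6.4],0]
    - [30,[-42,0,-6.4],0]

```text
time: 9.75
position: [0.5095, -0.1766, 0.1437]
tcp_rot: [0.0, 0.619, 0.786, -0.0]
force: [-0.4, 1.8, 2.7]
grip_width: 0.464
finger_force: 26.2
```

Run:
```python
from cell import r,optics
import pickle
from h import *
s=r.get_state();w=optics.read_camera("wrist");c=optics.read_camera("side");pickle.dump((w,c,tcp(s)),open("s5.pkl","wb"))
f=lambda im,x0,y0,W,H,w,h:cv2.resize(im[y0:y0+H,x0:x0+W],(w,h),interpolation=cv2.INTER_CUBIC)
cv2.imwrite("pics/s5.png",np.hstack([f(w["pixels"],130,180,300,180,500,300),f(c["pixels"],235,60,130,130,300,300)]))
```

```text
(no output)
```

View pics/s5.png

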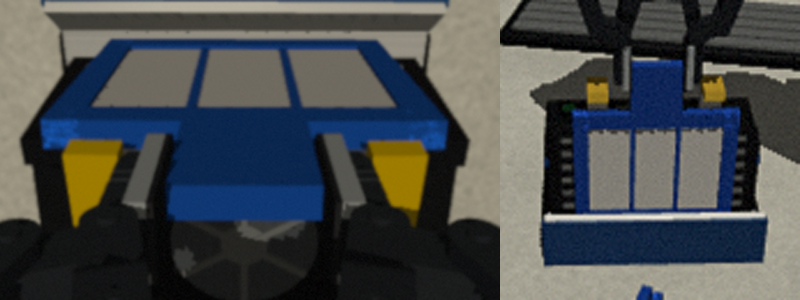

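Now upright with tiny forces. The shoulders (42–446) are under the front of the claws (62–122, 368–428) and centred. Continuing back onto the grille.

arm_command:
  targets:
    - [30,[-4,0,0],0]
    - [30,[-8,0,0],0]
    - [30,[-11,0,0.3],0]
    - [30,[-13,0,0.5],0]
    - [30,[-14,0,0.6],0]
    - [30,[-14,0,0.6],0]

```text
time: 10.45
position: [0.5126, -0.1896, 0.143]
tcp_rot: [-0.0, 0.619, 0.786, -0.0]
force: [0.1, 0.9, 0.2]
grip_width: 0.457
finger_force: 25.9
```

arm_command:
  targets:
    - [30,[-1,0,0.2],0]
    - [30,[-2,0,0.4],0]
    - [30,[-3,0,0.6],0]
    - [30,[-3,0,0.6],0]

```text
time: 10.85
position: [0.5134, -0.1926, 0.1426]
tcp_rot: [0.0, 0.619, 0.786, -0.0]
force: [-1.4, 1.0, 3.0]
grip_width: 0.461
finger_force: 26.4
```

The force is small, and the cassette is past vertical at about the seated angle. I'll release with a slight opening because the claws are near, then rise.

arm_command:
  targets:
    - [43,[0,0,0],0]
    - [44,[0,0,0],0]
    - [44,[0,0,0],0]
    - [44,[0,0,-3],0]
    - [46,[0,0,-8],0]
    - [48,[0,0,-15],0]
    - [50,[0,0,-25],0]
    - [50,[0,0,-45],0]
    - [50,[10,0,-70],0]
    - [50,[30,0,-90],0]
    - [50,[50,0,-100],0]
    - [50,[50,0,-100],0]

```text
time: 12.05
position: [0.5022, -0.1418, 0.2445]
tcp_rot: [0.001, 0.618, 0.787, 0.001]
force: [-0.3, 1.3, -0.6]
grip_width: 0.583
finger_force: 0.0
```

Run:
```python
from cell import r,optics
import pickle
from h import *
s=r.get_state();w=optics.read_camera("wrist");c=optics.read_camera("side");pickle.dump((w,c,tcp(s)),open("s6.pkl","wb"))
f=lambda im,x0,y0,W,H,w,h:cv2.resize(im[y0:y0+H,x0:x0+W],(w,h),interpolation=cv2.INTER_CUBIC)
cv2.imwrite("pics/s6.png",np.hstack([f(w["pixels"],150,190,250,200,500,400),f(c["pixels"],235,70,130,130*4//3,300,400)]))
```

```text
(no output)
```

View pics/s6.png

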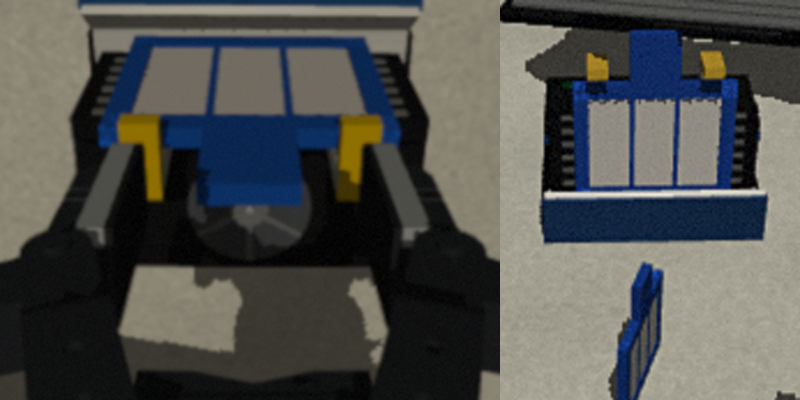

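It's released. Claws (118–382), shoulders (98–400) and tab (200–302) all centre at columns 249–251. A quick check that it's fully back against the grille:

Run:
```python
import pickle
from h import *
np.set_printoptions(precision=1,suppress=True)
w,c,T=pickle.load(open("s6.pkl","rb"));Tw=T@w["hand_eye"]
z=lambda x,y:(150+x/2,190+y/2)
X=np.array([.23,-.973]);Y=np.array([.973,.23]);o=np.array([.509,-.176])
f=lambda n,p,h:print(n,[(1e3*np.array([(q[:2]-o)@X,(q[:2]-o)@Y])) for q in plane(w,[z(*p)],h,Tw)])
g=cv2.cvtColor(w["pixels"],cv2.COLOR_BGR2GRAY);
print(g[236:300,276].tolist()); print("col shoulder",g[236:275,205].tolist()); print("claw",g[236:275,216].tolist())
f("lip rim front z43",(250,7),.043);f("claw tip top L",(140,115),.142);f("claw tip R",(360,115),.142)
f("shoulder front edge L",(108,118),.124);f("shoulder R",(392,118),.124)
f("tab top front L",(200,178),.1637);f("tab top back L",(200,205),.1647);f("tab R back",(302,205),.1647)
```

```text
[108, 109, 109, 108, 108, 109, 108, 107, 109, 108, 98, 65, 40, 33, 35, 33, 35, 33, 31, 34, 34, 34, 33, 35, 32, 35, 34, 33, 36, 34, 35, 33, 34, 35, 32, 36, 34, 32, 33, 33, 35, 35, 33, 34, 35, 37, 38, 43, 41, 42, 44, 43, 43, 43, 44, 45, 56, 72, 86, 91, 86, 79, 76, 76]
col shoulder [33, 27, 36, 38, 39, 37, 36, 33, 33, 33, 38, 40, 39, 40, 38, 37, 35, 38, 43, 44, 42, 43, 42, 46, 47, 56, 61, 68, 71, 73, 76, 76, 78, 76, 76, 77, 77, 78, 78]
claw [33, 34, 34, 34, 37, 42, 50, 59, 66, 73, 81, 82, 85, 87, 89, 92, 102, 107, 107, 107, 108, 107, 108, 105, 101, 85, 66, 51, 43, 33, 27, 19, 15, 12, 10, 14, 9, 7, 7]
lip rim front z43 [array([-22.3,   0.6])]
claw tip top L [array([ -4.1, -42.8])]
claw tip R [array([-4.7, 44.5])]
shoulder front edge L [array([  5.5, -59.8])]
shoulder R [array([ 4.7, 61.6])]
tab top front L [array([ 11.6, -17.7])]
tab top back L [array([ 22.6, -17.8])]
tab R back [array([22.4, 20.7])]
```

All measurements match the seated pose: tab front at 11.6 mm (expected 11.6) and y offset under 1 mm. Handing in.

```bash
python3 -c "
from cell import order
print(order.close_job())"
```

```text
the job is handed in; nothing more can be done
None
```

The fresh cassette is seated in the fan module's slot, shoulders under both claws, back against the grille and within 1 mm of centre; I let go of it, left the used grey one in the stand, and handed the job in at about 12 s (no verdict returned).

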